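Close a sprung split mould in its clamping fixture and hold it shut

ROBOT

A 7-joint arm with a two-finger parallel gripper is mounted at the origin on a cart in front of the work surface, level with it; the furniture and walls round the work are solid. World frame = base frame: x ahead of the robot, y to its left, z up, the work surface at z = 0. Lengths are in m, angles in rad, forces in N, time in s.
With the tool pointing down it reaches from about 0.4 to 0.85 m from the base axis. Payload 10.4 kg.
Tool frame: the origin (TCP) lies at the very end of the fingers, on their centre line; the grasp point (between the pads) lies r.grasp_offset behind it (r.grasp_offset is the distance from the TCP to the grasp point, in m); z points along the fingers, y is the line along which they close (so a half turn about z gives the same grasp; the last joint's range is limited). The gripper opens to 87 mm and grips with 3 to 60 N. Pads are 19 mm wide; open, the fingers measure 117 mm over their backs; the gripper's body (75 mm by 190 mm) begins 51 mm behind the grasp point.
Start: joints at [1.276, 0.332, -0.065, 1.46, 0.022, 1.35, -0.088], TCP at [0.168, -0.602, 0.223] pointing down, gripper open.
Joint ranges: [-2.6, 2.6], [-0.5, 2.12], [-1.47, 1.34], [0.16, 2.42], [-1.27, 4.41], [0.06, 2.06], [-2.6, 2.6]. Speed limits (rad/s): [2.22, 2.22, 2.79, 2.79, 3.14, 3.14, 3.14].

INTERFACE

Orientations are given as a unit quaternion [x, y, z, w].
In Python, from plant import r, cams, order gives the robot as it stands.
- The arm moves only by the tool play_rows, never from a script. Its argument "deltas" is text: rows parted by semicolons, each of 7 numbers parted by spaces: the shift along the tool's x, y, z in units of 40 mm (1.0 is 40 mm), then the turn, a rotation vector about the tool's x, y, z in units of 5 degrees (1.0 is 5 degrees), then the opening, from 0 (shut) to 1 (fully open). A call has 1 to 20 rows; each row shifts and turns the commanded pose from where the row before left it, along the tool's axes as they then stand; what a row does not reach is not made up. A row lasts 1/10 s, in which the tool goes at most 50 mm and 8.59 degrees, less where a joint would pass 70% of its speed; a pose out of reach is approached as far as the arm can. A call is refused whole if a number of a shift passes 1 or a number of a turn 1, either way. A call with a gripper value outside its range is refused whole. The fingers move at their own pace and stop on an object; "force" is the grip in N (left out, the last holds). Time passes only in rows, so rows that do not move let the fingers close. It gives the time, the measured TCP pose, the force, the opening and the grip force at its end, in the units of the state.
- r.read_state(): the state, without advancing time (a new reading comes with each control period).
- cams.get_image(name): name is "side" or "top" or "wrist"; returns the picture (400x640x3 uint8, red, green, blue); there is no depth.
- cams.camera_info(name): a dict with "fx", "fy", "cx", "cy" (pixels), "world_to_cam" (4x4, takes a point from world to camera coordinates). Camera axes: x right, y up, looking along -z (the intrinsics and any distortion apply to the point x, -y, -z); pixel columns grow to the right and rows downward; lengths in m; the calibration is good to about 2 mm. A picture is of the moment at which its call begins: read the wrist's pose just before it. camera_info takes no time and is no camera call; for the wrist camera it gives the pose at the moment of the call.
- order.finish_job(): hands the job in; it is judged then, once.
The state is a dict: "t": time; "joint_positions": joint angles; "joint_vel": joint speeds; "tau": joint torques, N m; "tool_pos": TCP position; "tool_rot": TCP orientation; "contact_force": force on the tool from outside, world axes, zero at the start; "moment": the same for the moment, N m; "opening": finger opening in m; "grasp_force": force on a finger pad.
Only numpy, scipy, OpenCV 4.12 (cv2) and the standard library are available. Lean on these libraries where they do the work, as an engineer would, in place of code of your own. Each camera call takes 0.05 s, during which the arm holds its last target. There are 200 camera calls.

TASK

Slide the fixture's jaw shut so that the lower mould half is clamped firmly against the fixed jaw, then fetch the upper mould half by its rib and set it on the lower half's two dowels, the right way round. Press it fully home against the ejector spring, firmly but without force beyond need (about 20 N), and finish while still gripping the rib and holding the two halves pressed flush together; leave the other things on the bench alone.

Things in the scene. Friction and masses are not known exactly. Their poses are not given: they have to be found in the camera images.
- fixture: steel clamping fixture fixed on the bench: base plate 12 mm thick, x -110..+60, y -55..+55 mm from the origin, which is on the bench surface; x is the clamping direction. Fixed jaw at x +35..+55 mm, top 30 mm above the bench. A sliding jaw faces it from the -x side, between two low guide rails
- jaw (a joint): sliding jaw of the fixture, in m: 0 = fully open; it slides along the fixture's +x with about 3 N of friction and stays where it is left. Its clamping face lies at fixture x = -55 mm + value, so it reads 0.030 when the 60 mm wide lower half is clamped between the jaws
- jaw_tab (a point): centre of the back (-x) face of the sliding jaw's upright push tab; moves with the jaw; about 47 mm above the bench. The tab is 10 mm thick in x, 40 mm wide in y, its top is 60 mm above the bench; its back is flat down to the base plate. Push it towards the fixture's +x
- lower_half: lower mould half: aluminium block 60 x 90 x 25 mm (x, y, z), loose between the jaws on the base plate. Origin at centre of underside, z up. On top two dowels, 8 mm thick, 18 high, top 7 mm tapered to a 3 mm tip, at x +12, y +-33 mm; in the centre a sprung ejector button, 22 mm across, 5 mm proud (6 N to start it, 11 N when flush)
- upper_half: upper mould half: aluminium plate 60 x 90 x 20 mm (x, y, z), mating face down on the bench, 0.22 kg. Origin at centre of underside, z up. Two 10 mm through holes at x +12, y +-33 mm; its x must point as the lower half's (half a turn round does not fit). Central grip rib 18 mm thick in x, 44 long in y, 20 to 52 mm above the origin. Seated flush, its origin is 25 mm above the lower half's
- slide_case: small slide mailer box, 30 x 85 x 34 mm, loose bystander; origin under its centre
- usb_stick: memory stick, 18 x 56 x 8 mm, loose bystander; origin under its centre
- reagent: small reagent bottle, 36 mm across, 75 mm high, loose bystander; origin under its centre
- flow_case: flat case, 55 x 85 x 18 mm, loose bystander; origin under its centre
- reader_box: the instrument that stands fixed between the upper half and the fixture: a low black reader 428 x 308 mm, 158 mm high; origin under its centre. Carry things over it. Note also the computer monitor, fixed at about x 0.6, to the right and beyond the upper half: keep arm and gripper clear of it
Not all that is in view belongs to the job. Leave any pink look-alike of the upper_half alone.

How it is judged:
On the way, in this order (a step that is already met when the one before it is completed fails the run):
1. the sliding jaw is shut on the lower half and presses it against the fixed jaw, with the upper half not yet on it (contact force between jaw and lower_half above 3 N and x of lower_half in the frame of fixture above 0.003 m and value of joint jaw above 0.028 m and horizontal distance between upper_half and lower_half above 0.1 m), for 0.2 s.
2. the upper half is lifted clear of the bench in the gripper (height (world z) of upper_half above 0.06 m and contact force between the fingers and upper_half above 1 N), for 0.1 s.
At the end, for the whole second after the job is handed in: Upper half on the lower half's dowels: within 3 mm sideways, parallel within 0.04 rad, within 2 mm of flush; still in the gripper, the halves pressing with 7 to 60 N; lower half on the fixture between the shut jaws (jaw 0.027 or more), at rest (x of upper_half in the frame of lower_half between -0.003 and 0.003 m and y of upper_half in the frame of lower_half between -0.003 and 0.003 m and z of upper_half in the frame of lower_half between 0.022 and 0.027 m and angle between the z axis of upper_half and the z axis of lower_half, either way round below 0.04 rad and angle between the x axis of upper_half and the x axis of lower_half, either way round below 0.08 rad and contact force between upper_half and lower_half between 7 and 60 N and contact force between the fingers and upper_half above 2 N and value of joint jaw above 0.027 m and x of lower_half in the frame of fixture above 0.002 m and z of lower_half in the frame of fixture below 0.015 m and linear speed of upper_half below 0.02 m/s); the arm keeps its last pose, push and grip.
It fails at once if a bystander is disturbed (moved more than 3 cm) (distance of any of slide_case, usb_stick, reagent, flow_case from where it was at the start of the episode above 0.03 m).
It fails at once if the mould halves are forced together with more than 90 N (contact force between upper_half and lower_half above 90 N).
It also fails if it takes over 72 s, if anything falls off the work surface, if the arm or the gripper's body presses on something with over 40 N, if the wrist force passes 120 N, or if a joint passes its speed limit or range.

## Working session

There is one attempt and no reset: what is moved stays moved. The work goes in short steps, Python scripts to look and compute and a tool call to move; the robot and the scene stay as the last step left them, time stands still between calls to the robot, and variables do not carry over. Pictures are saved under pics/ and viewed, at most 10 in all, crops included, and the job is handed in when it is done.

Besides the shell and the picture viewer there is one more tool, called as name(argument=value, ...) on one line, values as JSON. play_rows: Moves the arm, as the interface text tells. Its arguments: {"type":"object","properties":{"deltas":{"type":"string"},"force":{"type":"number"}},"required":["deltas"]}

```bash
mkdir -p pics; ls
python3 - <<'E'
from plant import r,cams,order
import cv2
s=r.read_state(); print(s, r.grasp_offset)
for n in ("side","top","wrist"):
    i=cams.camera_info(n); print(n,i)
    cv2.imwrite(f"pics/{n}0.png",cams.get_image(n)[:,:,::-1])
E
```

```text
pics
{'t': 0.0, 'joint_positions': array([ 1.27639804,  0.33286202, -0.06469281,  1.46096956,  0.02159487,
        1.34990977, -0.08850367]), 'joint_vel': array([-0.00150576, -0.00012968,  0.0012513 , -0.00188364,  0.0012491 ,
        0.00072656,  0.00066116]), 'tau': array([-9.56452436e-05, -6.23257470e+01,  2.42417562e-02, -3.89893055e+01,
       -6.14387915e-02,  3.98320402e-02,  1.47364744e-04]), 'tool_pos': array([ 0.16767211, -0.60166902,  0.2217466 ]), 'tool_rot': array([ 9.90778976e-01,  1.35486131e-01, -1.31374526e-04, -7.14738087e-04]), 'contact_force': array([-0.33142388,  0.65697253, -0.89272592]), 'moment': array([ 0.0272018 ,  0.04855554, -0.05425694]), 'grasp_force': 0.0, 'opening': 0.08698211467229619} 0.0187
side {'fx': 362.4751721296739, 'fy': 362.4751721296739, 'cx': 317.49891177166955, 'cy': 198.59958167575013, 'world_to_cam': array([[-0.9046849 , -0.42601174,  0.00769634,  0.34538741],
       [ 0.37125221, -0.7792756 ,  0.50487755, -0.22673435],
       [-0.20908619,  0.45961237,  0.86315667, -1.00079729],
       [ 0.        ,  0.        ,  0.        ,  1.        ]])}
top {'fx': 502.00992824271896, 'fy': 502.00992824271896, 'cx': 313.6530822207535, 'cy': 206.72505126548356, 'world_to_cam': array([[ 0.02749848, -0.99958069,  0.00907017, -0.07354257],
       [ 0.99576788,  0.02818733,  0.08747459, -0.4396021 ],
       [-0.08769358,  0.00662637,  0.99612546, -1.7497508 ],
       [ 0.        ,  0.        ,  0.        ,  1.        ]])}
wrist {'fx': 307.4545452428121, 'fy': 307.4545452428121, 'cx': 312.83302713356323, 'cy': 198.7760530680028, 'world_to_cam': array([[ 2.68380686e-01, -9.63312472e-01, -9.42633894e-04,
        -6.25241014e-01],
       [ 9.16817456e-01,  2.55727178e-01, -3.06674686e-01,
         3.66851964e-02],
       [ 2.95664607e-01,  8.14413396e-02,  9.51813925e-01,
        -3.93236374e-01],
       [ 0.00000000e+00,  0.00000000e+00,  0.00000000e+00,
         1.00000000e+00]])}
```

View pics/top0.png

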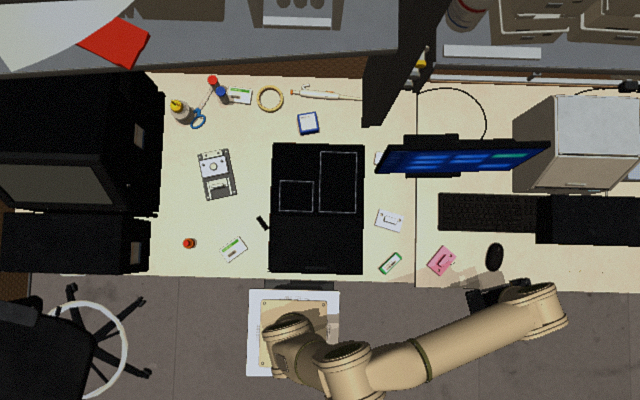

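View pics/side0.png

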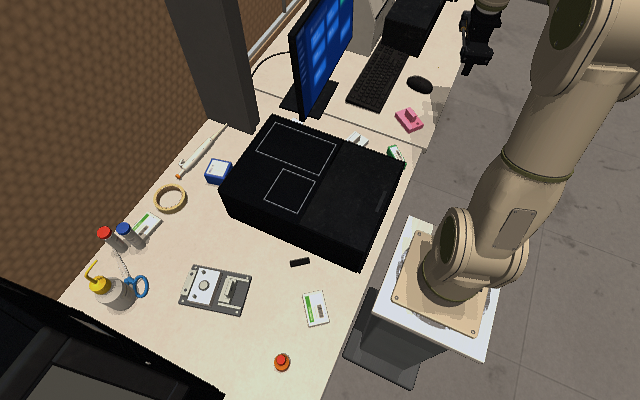

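```bash
cat > h.py <<'E'
import numpy as np, cv2
from plant import r,cams,order
def proj(n,P,info=None):
    i=info or cams.camera_info(n); P=np.atleast_2d(P)
    c=(i['world_to_cam']@np.c_[P,np.ones(len(P))].T).T
    return np.c_[i['fx']*c[:,0]/-c[:,2]+i['cx'], i['fy']*-c[:,1]/-c[:,2]+i['cy']]
def back(n,uv,z,info=None):
    i=info or cams.camera_info(n); M=i['world_to_cam']; R=M[:3,:3]; o=-R.T@M[:3,3]
    d=R.T@np.array([(uv[0]-i['cx'])/i['fx'],-(uv[1]-i['cy'])/i['fy'],-1])
    return o+d*(z-o[2])/d[2]
E
python3 - <<'E'
import cv2,numpy as np
from h import back
a=cv2.imread('pics/top0.png')
f=lambda c:cv2.resize(c,None,fx=6,fy=6,interpolation=cv2.INTER_CUBIC)
A=f(a[144:206,184:246]); B=f(a[190:252,360:422])
cv2.imwrite('pics/c1.png',np.hstack([A,B]))
for uv in [(213,163),(218,187),(389,220),(441,260),(262,222),(233,249),(190,243),(390,263)]: print(uv,back('top',uv,.02).round(3))
for uv in [(203,286),(235,290)]: print(uv,back('side',uv,.03).round(3))
E
```

```text
(213, 163) [0.587 0.3   0.02 ]
(218, 187) [0.502 0.278 0.02 ]
(389, 220) [ 0.402 -0.328  0.02 ]
(441, 260) [ 0.267 -0.512  0.02 ]
(262, 222) [0.382 0.119 0.02 ]
(233, 249) [0.285 0.216 0.02 ]
(190, 243) [0.302 0.367 0.02 ]
(390, 263) [ 0.252 -0.333  0.02 ]
(203, 286) [0.576 0.299 0.03 ]
(235, 290) [0.494 0.272 0.03 ]
```

View pics/c1.png

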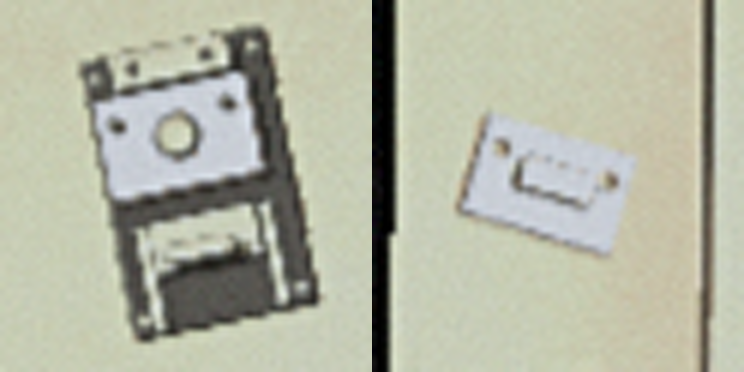

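```bash
cat >> h.py <<'E'
def yaw():
    x,y,_,_=r.read_state()['tool_rot']; return np.degrees(2*np.arctan2(y,x))
def plan(tgt,ty,n=None):
    "constant row taking the tool (pointing down) from here to tgt at yaw ty (deg), n rows"
    s=r.read_state(); p=s['tool_pos']; y0=yaw(); dy=(ty-y0+180)%360-180
    D=np.array(tgt)-p
    if n is None: n=int(np.ceil(max(abs(dy)/4.8,np.linalg.norm(D)/.033,1)))
    f=lambda a:np.array([[np.cos(a),np.sin(a)],[np.sin(a),-np.cos(a)]])  # tool xy -> world
    M=sum(f(np.radians(y0+dy*k/n)) for k in range(n))
    v=np.linalg.solve(M,D[:2])
    print('n',n,'row',(v/.04).round(3),round(-D[2]/n/.04,3),'turn z',round(-dy/n/5,3),'yaw',round(y0,2),'pos',p.round(4))
E
python3 - <<'E'
from h import *
plan([.385,-.386,.26],74)
f=lambda u,v,ox,oy:((u+.5)/6-.5+ox,(v+.5)/6-.5+oy)
for uv in [(82,65),(262,28),(318,300),(140,340)]: print(back('top',f(*uv,184,144),.012).round(3))
for uv in [(485,115),(635,157),(610,255),(460,210)]: print(back('top',f(uv[0]-372,uv[1],360,190),.02).round(3))
E
```

```text
n 13 row [ 0.615 -0.024] -0.073 turn z -0.899 yaw 15.57 pos [ 0.1677 -0.6018  0.2219]
[0.618 0.359 0.012]
[0.643 0.253 0.012]
[0.481 0.213 0.012]
[0.454 0.317 0.012]
[ 0.441 -0.29   0.02 ]
[ 0.418 -0.378  0.02 ]
[ 0.361 -0.364  0.02 ]
[ 0.384 -0.276  0.02 ]
```

play_rows(deltas="0.62 -0.02 -0.07 0 0 -0.9 1;0.62 -0.02 -0.07 0 0 -0.9 1;0.62 -0.02 -0.07 0 0 -0.9 1;0.62 -0.02 -0.07 0 0 -0.9 1;0.62 -0.02 -0.07 0 0 -0.9 1;0.62 -0.02 -0.07 0 0 -0.9 1;0.62 -0.02 -0.07 0 0 -0.9 1;0.62 -0.02 -0.07 0 0 -0.9 1;0.62 -0.02 -0.07 0 0 -0.9 1;0.62 -0.02 -0.07 0 0 -0.9 1;0.62 -0.02 -0.07 0 0 -0.9 1;0.62 -0.02 -0.07 0 0 -0.9 1;0.62 -0.02 -0.07 0 0 -0.9 1;0 0 0 0 0 0 0;0 0 0 0 0 0 0;0 0 0 0 0 0 0")

```text
t: 1.75
tool_pos: [0.3877, -0.3868, 0.2587]
tool_rot: [0.799, 0.601, -0.0, -0.0]
contact_force: [0.8, -1.0, -1.0]
opening: 0.0703
grasp_force: 0.0
```

Run:
```python
from h import *
import pickle
i=cams.camera_info('wrist'); im=cams.get_image('wrist')[:,:,::-1].copy()
pickle.dump(i,open('w1.pkl','wb')); cv2.imwrite('pics/w1.png',im)
plan([.43,.24,.25],104)
```

```text
n 20 row [0.794 0.029] 0.011 turn z -0.301 yaw 73.94 pos [ 0.3877 -0.3869  0.2586]
```

View pics/w1.png

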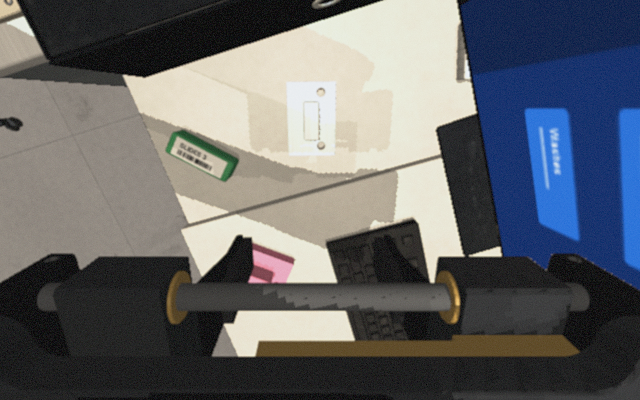

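Run:
```python
from h import *
import pickle
i=pickle.load(open('w1.pkl','rb')); im=cv2.imread('pics/w1.png').astype(int)
x=im[70:165,275:350]
m=((x[...,0]>222)).astype(np.uint8); m=cv2.morphologyEx(m,cv2.MORPH_CLOSE,np.ones((9,9)))
n,l,s,c=cv2.connectedComponentsWithStats(m); k=1+s[1:,4].argmax(); print(s[k])
rc=cv2.minAreaRect(cv2.findContours((l==k).astype(np.uint8),0,1)[0][0]) if n==2 else cv2.minAreaRect(np.argwhere(l==k)[:,::-1].astype(np.float32)); print(rc)
P=np.array([back('wrist',p+[275,70],.02,i) for p in cv2.boxPoints(rc)]); print(P.round(4),P.mean(0).round(4))
print(np.linalg.norm(P-np.roll(P,1,0),axis=1).round(4),[np.degrees(np.arctan2(*(P[(j+1)%4]-P[j])[1::-1])).round(1) for j in range(4)])
# monitor corner heights from top image
for z in (.1,.3,.45): print(z,back('top',(375,172),z).round(3))
```

```text
[  11   11   50   75 3516]
((35.5, 48.0), (74.0, 49.0), 90.0)
[[ 0.3865 -0.2759  0.02  ]
 [ 0.444  -0.2925  0.02  ]
 [ 0.4208 -0.3803  0.02  ]
 [ 0.359  -0.3625  0.02  ]] [ 0.4026 -0.3278  0.02  ]
[0.0909 0.0599 0.0909 0.0643] [np.float64(-16.1), np.float64(-104.8), np.float64(163.9), np.float64(72.4)]
0.1 [ 0.558 -0.265  0.1  ]
0.3 [ 0.526 -0.24   0.3  ]
0.45 [ 0.502 -0.22   0.45 ]
```

play_rows(deltas="0.8 0.03 0.01 0 0 -0.3 0;0.8 0.03 0.01 0 0 -0.3 0;0.8 0.03 0.01 0 0 -0.3 0;0.8 0.03 0.01 0 0 -0.3 0;0.8 0.03 0.01 0 0 -0.3 0;0.8 0.03 0.01 0 0 -0.3 0;0.8 0.03 0.01 0 0 -0.3 0;0.8 0.03 0.01 0 0 -0.3 0;0.8 0.03 0.01 0 0 -0.3 0;0.8 0.03 0.01 0 0 -0.3 0;0.8 0.03 0.01 0 0 -0.3 0;0.8 0.03 0.01 0 0 -0.3 0;0.8 0.03 0.01 0 0 -0.3 0;0.8 0.03 0.01 0 0 -0.3 0;0.8 0.03 0.01 0 0 -0.3 0;0.8 0.03 0.01 0 0 -0.3 0;0.8 0.03 0.01 0 0 -0.3 0;0.8 0.03 0.01 0 0 -0.3 0;0 0 0 0 0 0 0;0 0 0 0 0 0 0")

```text
t: 3.8
tool_pos: [0.4407, 0.1838, 0.2517]
tool_rot: [0.635, 0.773, -0.0, 0.0]
contact_force: [0.2, -0.8, 0.3]
opening: 0.0004
grasp_force: 0.0
```

Run:
```python
from h import *
import pickle
i=cams.camera_info('wrist'); im=cams.get_image('wrist')[:,:,::-1].copy()
pickle.dump(i,open('w2.pkl','wb')); cv2.imwrite('pics/w2.png',im)
plan([.43,.24,.25],104)
```

```text
n 2 row [0.73  0.011] 0.02 turn z -0.292 yaw 101.08 pos [0.4411 0.1826 0.2516]
```

View pics/w2.png

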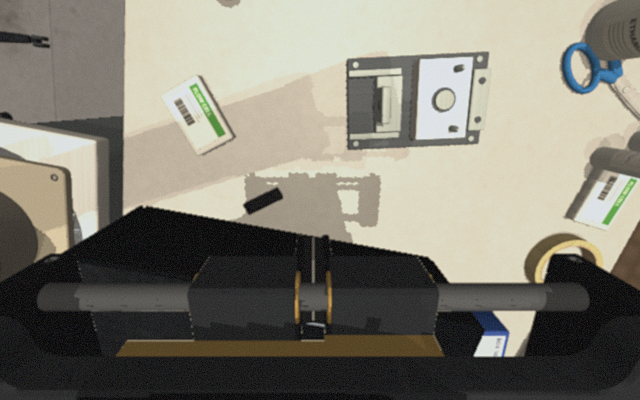

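Run:
```python
import cv2
a=cv2.imread('pics/w2.png')
cv2.imwrite('pics/c2.png',cv2.resize(a[42:157,338:498],None,fx=5,fy=5,interpolation=cv2.INTER_CUBIC))
```

```text
(no output)
```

View pics/c2.png

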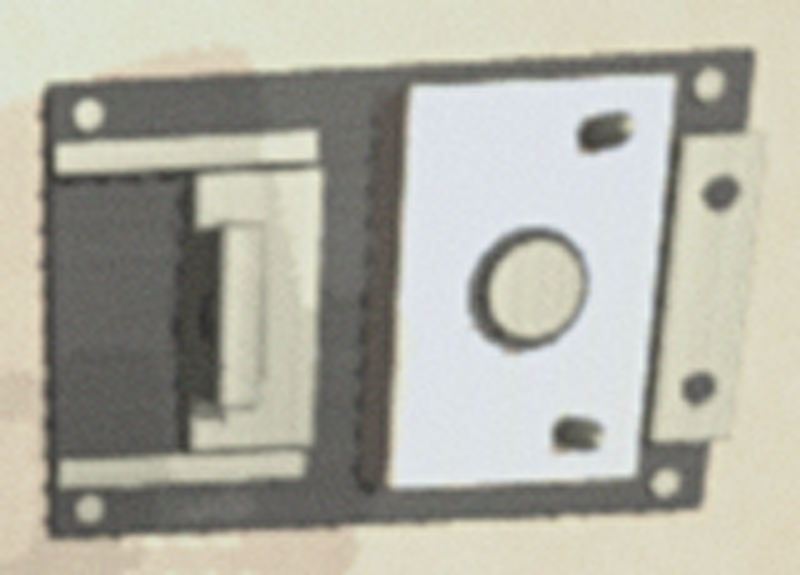

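```bash
cat >> h.py <<'E'
def fit(info,uv,obj,x0):
    from scipy.optimize import least_squares
    obj=np.array(obj,float); uv=np.array(uv,float)
    def W(q):
        c,s=np.cos(q[2]),np.sin(q[2]); return np.c_[q[0]+c*obj[:,0]-s*obj[:,1],q[1]+s*obj[:,0]+c*obj[:,1],obj[:,2]]
    z=least_squares(lambda q:(proj('',W(q),info)-uv).ravel(),x0); return z.x,np.abs(z.fun).max()
E
python3 - <<'E'
from h import *
import pickle
i=pickle.load(open('w2.pkl','rb'))
g=lambda L:[((u+.5)/5-.5+338,(v+.5)/5-.5+42) for u,v in L]
# image right=+x fixture, image up=+y
q,e=fit(i,g([(45,88),(754,50),(700,510),(48,537)]),[(-.11,.055,.012),(.06,.055,.012),(.06,-.055,.012),(-.11,-.055,.012)],[.57,.29,.25])
print('fixture',q.round(4),np.degrees(q[2]).round(2),e)
l,e=fit(i,g([(408,88),(676,75),(638,472),(388,488)]),[(-.03,.045,.037),(.03,.045,.037),(.03,-.045,.037),(-.03,-.045,.037)],[.57,.29,.25])
print('lower',l.round(4),np.degrees(l[2]).round(2),e)
c,s=np.cos(q[2]),np.sin(q[2]); d=(l-q)[:2]; print('lower in fixture',c*d[0]+s*d[1],-s*d[0]+c*d[1])
for uv in g([(220,230),(222,408),(265,225)]):
  w=back('',uv,.06,i)[:2]-q[:2]; print('tab top',c*w[0]+s*w[1],-s*w[0]+c*w[1])
y=90+np.degrees(q[2]); 
P=q[:2]-.125*np.array([c,s]); print('approach',P,y); plan([*P,.2],y)
E
```

```text
fixture [0.575  0.2932 0.2408] 13.79 0.9932253324793123
lower [0.5742 0.2962 0.2501] 14.33 0.8891567499907751
lower in fixture -3.311187103378129e-05 0.0031546848931715064
tab top -0.07683744570831148 0.01877911006161879
tab top -0.07551098114790511 -0.01894592223620848
tab top -0.06711038083866129 0.01935943187583134
approach [0.45361519 0.26335482] 103.79425178452712
n 3 row [0.636 0.242] 0.43 turn z -0.181 yaw 101.08 pos [0.4411 0.1826 0.2516]
```

Run:
```python
from h import *
plan([.575-.111*.9712,.2932-.111*.2385,.12],103.8,5)
```

```text
n 5 row [0.384 0.216] 0.658 turn z -0.109 yaw 101.08 pos [0.4411 0.1826 0.2516]
```

play_rows(deltas="0.38 0.22 0.66 0 0 -0.11 0;0.38 0.22 0.66 0 0 -0.11 0;0.38 0.22 0.66 0 0 -0.11 0;0.38 0.22 0.66 0 0 -0.11 0;0.38 0.22 0.66 0 0 -0.11 0;0 0 0 0 0 0 0;0 0 0.5 0 0 0 0;0 0 0.5 0 0 0 0;0 0 0.5 0 0 0 0;0 0 0.45 0 0 0 0;0 0 0 0 0 0 0;0 0 0 0 0 0 0;0 0 0 0 0 0 0")

```text
t: 5.15
tool_pos: [0.4693, 0.2661, 0.0432]
tool_rot: [0.617, 0.787, 0.001, 0.001]
contact_force: [1.4, 0.3, 1.7]
opening: 0.0006
grasp_force: 0.0
```

Run:
```python
from h import *
p=r.read_state()['tool_pos']; c,s=np.cos(.2408),np.sin(.2408); d=p[:2]-[.575,.2932]; print(c*d[0]+s*d[1],-s*d[0]+c*d[1],yaw(),p[2])
```

```text
-0.10911299189166998 -0.0010813489955973019 103.76719727481102 0.04321721321326912
```

play_rows(deltas="0 0.1 0 0 0 0 0;0 0.1 0 0 0 0 0;0 0.1 0 0 0 0 0;0 0.1 0 0 0 0 0;0 0.1 0 0 0 0 0;0 0.1 0 0 0 0 0;0 0.1 0 0 0 0 0;0 0.1 0 0 0 0 0;0 0.1 0 0 0 0 0;0 0.1 0 0 0 0 0;0 0 0 0 0 0 0;0 0 0 0 0 0 0")

```text
t: 6.35
tool_pos: [0.5077, 0.276, 0.0417]
tool_rot: [0.617, 0.787, 0.0, 0.0]
contact_force: [-0.5, 0.4, 0.4]
opening: 0.0004
grasp_force: 0.0
```

play_rows(deltas="0 0.08 0 0 0 0 0;0 0.08 0 0 0 0 0;0 0.08 0 0 0 0 0")

```text
t: 6.65
tool_pos: [0.513, 0.2773, 0.0415]
tool_rot: [0.617, 0.787, -0.004, -0.001]
contact_force: [-28.9, -11.8, 24.1]
opening: 0.0003
grasp_force: 15.5
```

play_rows(deltas="0 0.06 0 0 0 0 0;0 0.06 0 0 0 0 0;0 0 0 0 0 0 0")

```text
t: 6.95
tool_pos: [0.5129, 0.2776, 0.041]
tool_rot: [0.616, 0.788, -0.008, -0.003]
contact_force: [-39.4, -17.0, 33.7]
opening: 0.0008
grasp_force: 21.7
```

play_rows(deltas="0 -0.1 0 0 0 0 0;0 0 0 0 0 0 0;0 0 0 0 0 0 0")

```text
t: 7.25
tool_pos: [0.5128, 0.2777, 0.041]
tool_rot: [0.616, 0.788, -0.004, -0.002]
contact_force: [-20.6, -6.5, 13.2]
opening: 0.0007
grasp_force: 10.9
```

play_rows(deltas="0 -0.3 -0.2 0 0 0 0;0 -0.5 -0.6 0 0 0 0;0 0 -1 0 0 0 0;-0.5 0 -1 0 0 0 0;-0.7 0 -1 0 0 0 0;-0.7 0 -1 0 0 0 1;0 0 0 0 0 0 1;0 0 0 0 0 0 1;0 0 0 0 0 0 1")

```text
t: 8.15
tool_pos: [0.5038, 0.1973, 0.2329]
tool_rot: [0.617, 0.787, -0.0, -0.0]
contact_force: [-0.5, -0.4, -0.5]
opening: 0.0249
grasp_force: 0.0
```

Run:
```python
from h import *
import pickle
i=cams.camera_info('wrist'); im=cams.get_image('wrist')[:,:,::-1].copy()
pickle.dump(i,open('w3.pkl','wb')); cv2.imwrite('pics/w3.png',im)
P=proj('',np.array([[.575,.2932,.02]]),i)[0].astype(int); 
u0=max(P[0]-100,0);v0=max(P[1]-75,0); print(P,u0,v0)
cv2.imwrite('pics/c3.png',cv2.resize(im[v0:v0+150,u0:u0+200],None,fx=4,fy=4,interpolation=cv2.INTER_CUBIC))
```

```text
[390 106] 290 31
```

View pics/c3.png

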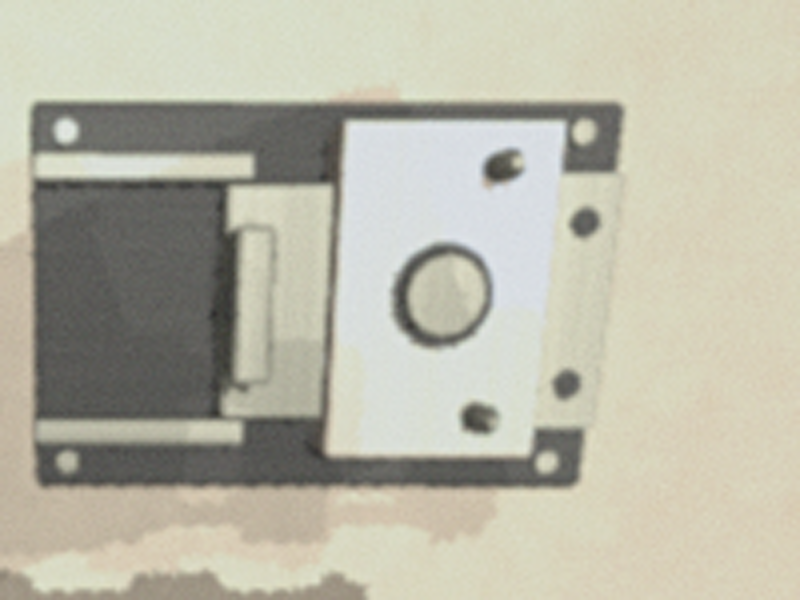

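Run:
```python
from h import *
import pickle
i=pickle.load(open('w3.pkl','rb'))
g=lambda L:[((u+.5)/4-.5+290,(v+.5)/4-.5+31) for u,v in L]
q,e=fit(i,g([(33,103),(622,103),(578,485),(38,486)]),[(-.11,.055,.012),(.06,.055,.012),(.06,-.055,.012),(-.11,-.055,.012)],[.57,.29,.25])
print('fixture',q.round(4),np.degrees(q[2]).round(2),e)
l,e=fit(i,g([(343,121),(565,121),(534,457),(324,457)]),[(-.03,.045,.037),(.03,.045,.037),(.03,-.045,.037),(-.03,-.045,.037)],[.57,.29,.25])
print('lower',l.round(4),np.degrees(l[2]).round(2),e)
c,s=np.cos(q[2]),np.sin(q[2]); d=(l-q)[:2]; print('lower in fixture',c*d[0]+s*d[1],-s*d[0]+c*d[1])
# upper refit from w1 (pixel corners of mask incl. edges)
plan([.385,-.386,.24],74)
plan([.4026,-.3278,.24],74)
```

```text
fixture [0.5755 0.2936 0.2431] 13.93 0.9474488033048374
lower [0.5799 0.2973 0.2484] 14.23 0.527115947403729
lower in fixture 0.005073913366524228 0.002480784537363474
n 19 row [-0.777 -0.154] -0.01 turn z 0.315 yaw 103.9 pos [0.5036 0.1975 0.2327]
n 17 row [-0.782 -0.148] -0.011 turn z 0.352 yaw 103.9 pos [0.5036 0.1975 0.2327]
```

play_rows(deltas="-0.78 -0.15 0 0 0 0.31 1;-0.78 -0.15 0 0 0 0.31 1;-0.78 -0.15 0 0 0 0.31 1;-0.78 -0.15 0 0 0 0.31 1;-0.78 -0.15 0 0 0 0.31 1;-0.78 -0.15 0 0 0 0.31 1;-0.78 -0.15 0 0 0 0.31 1;-0.78 -0.15 0 0 0 0.31 1;-0.78 -0.15 0 0 0 0.31 1;-0.78 -0.15 0 0 0 0.31 1;-0.78 -0.15 0 0 0 0.31 1;-0.78 -0.15 0 0 0 0.31 1;-0.78 -0.15 0 0 0 0.31 1;-0.78 -0.15 0 0 0 0.31 1;-0.78 -0.15 0 0 0 0.31 1;-0.78 -0.15 0 0 0 0.31 1;-0.78 -0.15 0 0 0 0.31 1;-0.78 -0.15 0 0 0 0.31 1;-0.78 -0.15 0 0 0 0.31 1")

```text
t: 10.1
tool_pos: [0.3895, -0.3908, 0.2333]
tool_rot: [0.797, 0.604, 0.0, -0.0]
contact_force: [0.5, 0.1, 1.5]
opening: 0.0869
grasp_force: 0.0
```

play_rows(deltas="0 0 1 0 0 0 1;0 0 1 0 0 0 1;0 0 0 0 0 0 1;0 0 0 0 0 0 1;0 0 0 0 0 0 1")

```text
t: 10.6
tool_pos: [0.3913, -0.3901, 0.1561]
tool_rot: [0.797, 0.604, 0.0, 0.001]
contact_force: [1.2, -1.1, -0.8]
opening: 0.087
grasp_force: 0.0
```

Run:
```python
from h import *
import pickle
i=cams.camera_info('wrist'); im=cams.get_image('wrist')[:,:,::-1].copy()
pickle.dump(i,open('w4.pkl','wb')); cv2.imwrite('pics/w4.png',im)
P=proj('',np.array([[.4026,-.3278,.02]]),i)[0].astype(int); 
u0=max(P[0]-100,0);v0=max(P[1]-75,0); print(P,u0,v0)
cv2.imwrite('pics/c4.png',cv2.resize(im[v0:v0+150,u0:u0+200],None,fx=4,fy=4,interpolation=cv2.INTER_CUBIC))
print(yaw(),r.read_state()['tool_pos'])
```

```text
[305 123] 205 48
74.37969174018103 [ 0.39138099 -0.39008168  0.15607988]
```

View pics/c4.png

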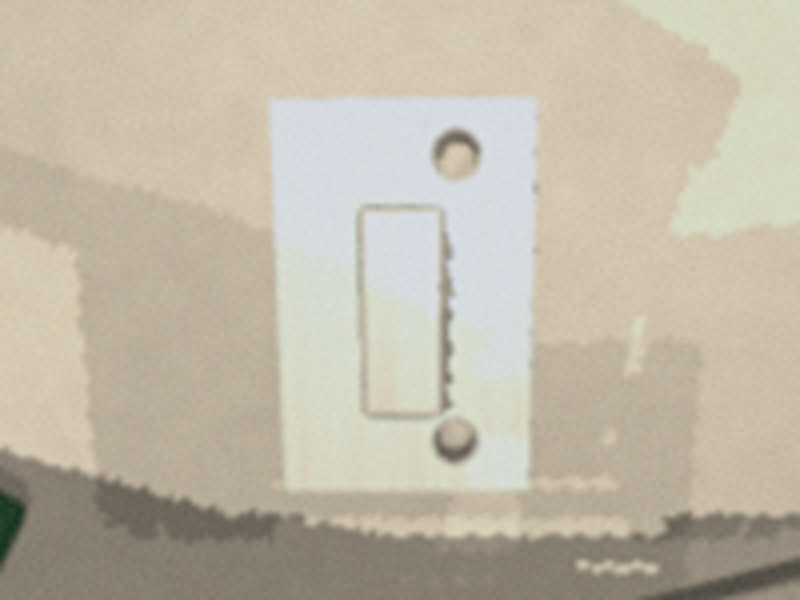

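Run:
```python
from h import *
import pickle
i=pickle.load(open('w4.pkl','rb'))
g=lambda L:[((u+.5)/4-.5+205,(v+.5)/4-.5+48) for u,v in L]
l,e=fit(i,g([(270,99),(537,97),(530,490),(286,490)]),[(-.03,.045,.02),(.03,.045,.02),(.03,-.045,.02),(-.03,-.045,.02)],[.4,-.33,-.27])
print('upper',l.round(4),np.degrees(l[2]).round(2),e)
y=90+np.degrees(l[2])
plan([l[0],l[1],.156],y,3)
```

```text
upper [ 0.4035 -0.3281 -0.2681] -15.36 0.28505775356615004
n 3 row [ 0.525 -0.041] 0.001 turn z -0.017 yaw 74.38 pos [ 0.3914 -0.3901  0.1561]
```

play_rows(deltas="0.52 -0.04 0 0 0 -0.02 1;0.52 -0.04 0 0 0 -0.02 1;0.52 -0.04 0 0 0 -0.02 1;0 0 0 0 0 0 1;0 0 0.6 0 0 0 1;0 0 0.6 0 0 0 1;0 0 0.6 0 0 0 1;0 0 0.6 0 0 0 1;0 0 0.4 0 0 0 1;0 0 0.3 0 0 0 1;0 0 0 0 0 0 1;0 0 0 0 0 0 1")

```text
t: 11.85
tool_pos: [0.4028, -0.3278, 0.0304]
tool_rot: [0.795, 0.607, 0.0, 0.0]
contact_force: [-0.5, -0.0, -0.1]
opening: 0.087
grasp_force: 0.0
```

Run:
```python
from h import *
plan([.4035,-.3281,.0245],74.64,1)
```

```text
n 1 row [-0.003  0.018] 0.147 turn z 0.01 yaw 74.69 pos [ 0.4028 -0.3278  0.0304]
```

play_rows(deltas="0 0.02 0.14 0 0 0 1;0 0 0 0 0 0 1;0 0 0 0 0 0 0;0 0 0 0 0 0 0;0 0 0 0 0 0 0;0 0 0 0 0 0 0;0 0 0 0 0 0 0;0 0 0 0 0 0 0;0 0 0 0 0 0 0;0 0 0 0 0 0 0;0 0 0 0 0 0 0;0 0 0 0 0 0 0", force=55)

```text
t: 13.05
tool_pos: [0.4031, -0.328, 0.0241]
tool_rot: [0.795, 0.607, -0.0, -0.0]
contact_force: [0.1, 0.1, 0.2]
opening: 0.0173
grasp_force: 55.0
```

Run:
```python
from h import *
print(yaw(),r.read_state()['tool_pos'])
```

```text
74.6738213517225 [ 0.40312611 -0.32798728  0.02413816]
```

play_rows(deltas="0 0 -0.3 0 0 0 0;0 0 -0.6 0 0 0 0;0 0 -0.9 0 0 0 0;0 0 -0.9 0 0 0 0;0 0 -0.9 0 0 0 0;0 0 -0.9 0 0 0 0;0 0 -0.7 0 0 0 0;0 0 -0.3 0 0 0 0;0 0 0 0 0 0 0;0 0 0 0 0 0 0")

```text
t: 14.05
tool_pos: [0.4027, -0.3277, 0.2429]
tool_rot: [0.795, 0.606, -0.0, -0.001]
contact_force: [-0.5, 0.5, -2.0]
opening: 0.0177
grasp_force: 55.0
```

Run:
```python
from h import *
plan([.580,.2972,.24],104,24)
```

```text
n 24 row [0.662 0.172] 0.003 turn z -0.244 yaw 74.67 pos [ 0.4027 -0.3277  0.2429]
```

Run:
```python
from h import *
plan([.40,-.02,.24],85,10)
```

```text
n 10 row [ 0.756 -0.149] 0.007 turn z -0.207 yaw 74.67 pos [ 0.4027 -0.3277  0.2429]
```

play_rows(deltas="0.76 -0.15 0 0 0 -0.2 0;0.76 -0.15 0 0 0 -0.2 0;0.76 -0.15 0 0 0 -0.2 0;0.76 -0.15 0 0 0 -0.2 0;0.76 -0.15 0 0 0 -0.2 0;0.76 -0.15 0 0 0 -0.2 0;0.76 -0.15 0 0 0 -0.2 0;0.76 -0.15 0 0 0 -0.2 0;0.76 -0.15 0 0 0 -0.2 0;0.76 -0.15 0 0 0 -0.2 0;0 0 0 0 0 0 0;0 0 0 0 0 0 0")

```text
t: 15.25
tool_pos: [0.4007, -0.0185, 0.243]
tool_rot: [0.739, 0.674, -0.001, -0.001]
contact_force: [0.9, -0.7, -0.9]
opening: 0.0178
grasp_force: 55.0
```

Run:
```python
from h import *
plan([.580,.2972,.24],104,16)
```

```text
n 16 row [0.476 0.313] 0.005 turn z -0.241 yaw 84.72 pos [ 0.4007 -0.0185  0.243 ]
```

play_rows(deltas="0.48 0.31 0 0 0 -0.24 0;0.48 0.31 0 0 0 -0.24 0;0.48 0.31 0 0 0 -0.24 0;0.48 0.31 0 0 0 -0.24 0;0.48 0.31 0 0 0 -0.24 0;0.48 0.31 0 0 0 -0.24 0;0.48 0.31 0 0 0 -0.24 0;0.48 0.31 0 0 0 -0.24 0;0.48 0.31 0 0 0 -0.24 0;0.48 0.31 0 0 0 -0.24 0;0.48 0.31 0 0 0 -0.24 0;0.48 0.31 0 0 0 -0.24 0;0.48 0.31 0 0 0 -0.24 0;0.48 0.31 0 0 0 -0.24 0;0.48 0.31 0 0 0 -0.24 0;0.48 0.31 0 0 0 -0.24 0;0 0 0.6 0 0 0 0;0 0 0.6 0 0 0 0;0 0 0.6 0 0 0 0;0 0 0.6 0 0 0 0")

```text
t: 17.25
tool_pos: [0.5792, 0.2973, 0.145]
tool_rot: [0.617, 0.787, -0.001, -0.0]
contact_force: [0.6, -0.4, -1.4]
opening: 0.0178
grasp_force: 55.0
```

play_rows(deltas="0 0 0.4 0 0 0 0;0 0 0 0 0 0 0;0 0 0 0 0 0 0;0 0 0 0 0 0 0")

```text
t: 17.65
tool_pos: [0.5794, 0.2996, 0.1333]
tool_rot: [0.617, 0.787, 0.001, 0.0]
contact_force: [-0.6, -0.4, -1.4]
opening: 0.0174
grasp_force: 55.0
```

Run:
```python
from h import *
plan([.580,.2972,.105],104,2)
s=r.read_state(); print(s['tool_rot'])
cv2.imwrite('pics/w5.png',cams.get_image('wrist')[:,:,::-1])
a=cams.get_image('side')[:,:,::-1]; p=proj('side',[[.58,.297,.05]])[0].astype(int); print(p)
w=cv2.imread('pics/w5.png')[150:400,160:480]
A=cv2.resize(a[p[1]-50:p[1]+40,p[0]-60:p[0]+60],(400,300),interpolation=cv2.INTER_CUBIC)
cv2.imwrite('pics/c5.png',np.hstack([A,cv2.resize(w,(384,300))]))
```

```text
n 2 row [-0.03 -0.  ] 0.354 turn z -0.014 yaw 103.86 pos [0.5794 0.2996 0.1333]
[6.16634721e-01 7.87248999e-01 7.33762049e-04 3.10158399e-04]
[200 282]
```

View pics/c5.png

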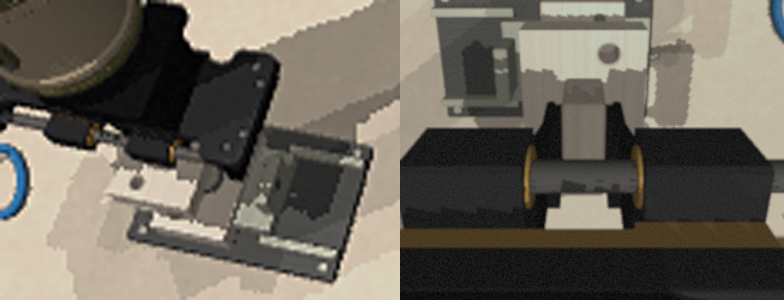

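Run:
```python
from h import *
i=cams.camera_info('wrist'); s=r.read_state(); y=np.radians(yaw()); p=s['tool_pos']
for n,uv in (('L corner',(260,168.5)),('R corner',(368,166)),('hole',(334,194))):
    w=back('',uv,p[2]-.004,i)-p; print(n,'tool x,y',np.cos(y)*w[0]+np.sin(y)*w[1],np.sin(y)*w[0]-np.cos(y)*w[1])
```

```text
L corner tool x,y 0.04783682685448252 -0.02843040558934977
R corner tool x,y 0.04921167481714721 0.031280543049694014
hole tool x,y 0.03305667328647249 0.01283702562336132
```

play_rows(deltas="-0.03 -0.01 0.3 0 0 0 0;-0.03 -0.01 0.3 0 0 0 0;0 0 0.1 0 0 0 0;0 0 0 0 0 0 0;0 0 0 0 0 0 0;0 0 0 0 0 0 0")

```text
t: 18.35
tool_pos: [0.5788, 0.297, 0.1046]
tool_rot: [0.616, 0.787, 0.0, 0.0]
contact_force: [-0.6, -0.1, -2.2]
opening: 0.0177
grasp_force: 55.0
```

Run:
```python
from h import *
plan([.5795,.2971,.082],104,4)
```

```text
n 4 row [-0.001  0.004] 0.141 turn z -0.006 yaw 103.88 pos [0.5788 0.297  0.1046]
```

play_rows(deltas="0 0.01 0.15 0 0 0 0;0 0.01 0.15 0 0 0 0;0 0 0.1 0 0 0 0;0 0 0.1 0 0 0 0;0 0 0.1 0 0 0 0;0 0 0.1 0 0 0 0;0 0 0 0 0 0 0;0 0 0 0 0 0 0")

```text
t: 19.15
tool_pos: [0.5794, 0.297, 0.0761]
tool_rot: [0.617, 0.787, -0.0, 0.0]
contact_force: [0.0, 0.3, -1.7]
opening: 0.0177
grasp_force: 55.0
```

play_rows(deltas="0 0 0.05 0 0 0 0;0 0 0.05 0 0 0 0;0 0 0.05 0 0 0 0;0 0 0 0 0 0 0")

```text
t: 19.55
tool_pos: [0.5793, 0.2968, 0.0698]
tool_rot: [0.617, 0.787, -0.0, -0.0]
contact_force: [0.7, 0.3, -2.8]
opening: 0.0177
grasp_force: 55.0
```

play_rows(deltas="0 0 0.05 0 0 0 0;0 0 0.05 0 0 0 0;0 0 0 0 0 0 0;0 0 0 0 0 0 0")

```text
t: 19.95
tool_pos: [0.5795, 0.297, 0.0663]
tool_rot: [0.617, 0.787, 0.0, 0.0]
contact_force: [0.7, -0.7, 1.4]
opening: 0.0174
grasp_force: 55.0
```

play_rows(deltas="0 0 0.05 0 0 0 0;0 0 0.04 0 0 0 0;0 0 0 0 0 0 0")

```text
t: 20.25
tool_pos: [0.5795, 0.297, 0.063]
tool_rot: [0.617, 0.787, 0.0, 0.0]
contact_force: [-2.4, -2.4, 8.2]
opening: 0.0175
grasp_force: 55.0
```

Spring engaged; about 2 mm remain.

play_rows(deltas="0 0 0.04 0 0 0 0;0 0 0.03 0 0 0 0;0 0 0 0 0 0 0;0 0 0 0 0 0 0")

```text
t: 20.65
tool_pos: [0.5796, 0.297, 0.0612]
tool_rot: [0.617, 0.787, 0.0, 0.0]
contact_force: [-6.0, -3.5, 14.3]
opening: 0.0173
grasp_force: 55.0
```

play_rows(deltas="0 0 0.03 0 0 0 0;0 0 0 0 0 0 0;0 0 0 0 0 0 0")

```text
t: 20.95
tool_pos: [0.5796, 0.297, 0.0611]
tool_rot: [0.617, 0.787, 0.0, 0.001]
contact_force: [-8.9, -7.6, 24.0]
opening: 0.0176
grasp_force: 55.0
```

play_rows(deltas="-0.01 -0.02 0 0 0 0 0;0 0 0 0 0 0 0;0 0 0 0 0 0 0;0 0 0 0 0 0 0;0 0 0 0 0 0 0")

```text
t: 21.45
tool_pos: [0.5795, 0.2971, 0.0612]
tool_rot: [0.617, 0.787, 0.001, 0.001]
contact_force: [-5.2, -4.3, 20.5]
opening: 0.0173
grasp_force: 55.0
```

Run:
```python
from h import *
a=cams.get_image('side')[:,:,::-1]; p=proj('side',[[.56,.29,.04]])[0].astype(int)
A=cv2.resize(a[p[1]-45:p[1]+45,p[0]-60:p[0]+60],(800,600),interpolation=cv2.INTER_CUBIC); cv2.imwrite('pics/c6.png',A)
for _ in range(4):
    cams.get_image('top'); s=r.read_state(); print(s['t'],s['contact_force'].round(1),s['tool_pos'].round(4),yaw())
```

```text
21.55 [-6.6 -4.5 19.4] [0.5795 0.297  0.0612] 103.86225414143941
21.6 [-4.8 -4.  20.2] [0.5795 0.297  0.0612] 103.86041712657827
21.65 [-5.4 -4.1 20.9] [0.5795 0.2971 0.0612] 103.86384173734098
21.7 [-4.7 -3.9 20.2] [0.5795 0.297  0.0611] 103.86155488860125
```

```bash
python3 -c "
from plant import order; print(order.finish_job())"
```

```text
the job is handed in; nothing more can be done
None
```

The job is handed in but I have no verdict back: the jaw is shut on the lower half, and the upper half sits on both dowels at the flush height, still gripped at 55 N and held down with a steady 20 N or so.

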